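# Put the spare bike key away under the ceramic bird

### The job

Put the spare bike key away: lay the oblong silicone key cover that holds the bike key flat and square in the middle of the corner-walled pocket on the mint green key organiser, key side up as it lies now. Then stand the ceramic bird upright on the middle of the cover. The bird is fragile: keep it upright all the way and set it down, do not drop it.

Things in the scene. Friction and masses are not known exactly. Their poses are not given: they have to be found in the camera images.
- cover_mid (a point): Centre (half-way up) of the oblong grey hard silicone key cover: rounded block 66 mm long (its x), 44 mm wide (its y), 20 mm high (z, up), flat on the table, a steel bike key let flush into its upper face. About 60 g. A round grey cover without a key lies about too: not wanted.
- bird_mid (a point): On the axis of the white ceramic bird, 30 mm above its underside. Stands on a round foot 40 mm across, 10 mm high; 62 mm high in all. From 19 to 40 mm up its body is a cylinder 36 mm across. z up; beak along its x (29 mm out), tail along -x (36 mm out, 30 to 48 mm up): best gripped across its y. About 120 g. A ceramic mushroom of similar size stands about too: not wanted.
- pocket (a point): Centre of the pocket floor (cork, 46 mm above the table) on top of the fixed mint organiser (160 x 270 mm). Pocket 86 mm (x) by 64 mm (y) inside, z up. Its wall is four thin corner angles 14 mm high; the middles of its sides are open for fingers (gaps 48 mm in the long, 38 mm in the short sides). Pegs and keys stand 60 to 190 mm off along +y, up to 43 mm above this floor.
Mind the look-alikes: they are no part of the job. What is shaped like the part that bears cover_mid but blue or turquoise is not meant. What is shaped like the part that bears bird_mid but black is not meant.

How it is judged:
By the outcome, as a careful person would: the job done as asked, in the order asked, and still so for the second after the job is handed in, with the robot touching nothing.
It also fails if it takes over 64 s, if anything falls off the work surface, if the arm or the gripper's body presses on something with over 40 N, if the wrist force passes 120 N, or if a joint passes its speed limit or range.

### The arm

A 6-joint arm with a two-finger parallel gripper is mounted at the origin on the work surface. World frame = base frame: x ahead of the robot, y to its left, z up, the work surface at z = 0. Lengths are in m, angles in rad, forces in N, time in s.
With the tool pointing down it reaches from about 0.375 to 0.975 m from the base axis. Payload 3.8 kg.
Tool frame: the origin (TCP) lies midway between the tips of the shut fingers; the grasp point (between the pads) lies 19 mm behind it; z points along the fingers, y is the line along which they close (so a half turn about z gives the same grasp; the last joint's range is limited). The gripper opens to 85 mm and grips with 20 to 120 N. Pads are 22 mm wide; open, the fingers measure 114 mm over their backs; the gripper's body (76 mm by 85 mm) begins 54 mm behind the grasp point. The pads swing forward as they close: fully open they stand 13 mm farther back than shut.
Start: joints at [-1.33, 0.264, 1.604, -0, 1.274, -0.037], TCP at [0.185, -0.649, 0.231] pointing down, gripper open.
Joint ranges: [-2.63, 2.63], [-0.94, 2.18], [0.31, 2.57], [-1.31, 4.45], [0, 2.66], [-2.55, 2.55]. Speed limits (rad/s): [2.57, 2.57, 3.14, 3.14, 3.14, 3.14].

### API

Orientations are given as a rotation vector (axis times angle).
In Python, from workcell import bot, imaging gives the robot as it stands.
- The arm moves only by the tool step_arm, never from a script. Its argument "series" is a list of rows, each an object of numbers: "grip": the closure, from -1 (fully open) to 1 (shut); "x", "y", "z": the shift along the tool's x, y, z normalised to -1 to 1, where 1 is 500 mm; "ax", "ay", "az": the turn, a rotation vector about the tool's x, y, z normalised to -1 to 1, where 1 is 30 degrees. A call has 1 to 12 rows; each row is the pose to reach, as a shift and turn from the pose commanded when the call began, along the tool's axes at that moment; what a row does not reach only later rows make up. A row lasts 1/10 s, in which the tool goes at most 50 mm and 8.59 degrees, less where a joint would pass 70% of its speed; a pose out of reach is approached as far as the arm can. A call with a number of a shift or a turn outside -1 to 1 is refused whole. A call with a gripper value outside its range is refused whole. The fingers move at their own pace and stop on an object; "force" is the grip in N (left out, the last holds). Time passes only in rows, so rows that repeat a pose let the fingers close. It gives the time, the measured TCP pose, the force, the opening and the grip force at its end, in the units of the state.
- bot.read_state(): the state, without advancing time (a new reading comes with each control period).
- imaging.read_camera(name): name is "scene" or "top" or "wrist"; returns a dict with "img" (400x640x3 uint8, red, green, blue), "fx", "fy", "cx", "cy" (pixels), "R" (3x3) and "t" (3): a world point X has camera coordinates R X + t. Camera axes: x right, y down, z forward; pixel columns grow to the right and rows downward; lengths in m; the calibration is good to about 2 mm. A picture is of the moment at which its call begins. There is no depth.
- bot.finish_job(): hands the job in; it is judged then, once.
The state is a dict: "time": time; "q": joint angles; "joint_vel": joint speeds; "joint_torque": joint torques, N m; "tool_pos": TCP position; "tcp_rot": TCP orientation; "wrist_force": force on the tool from outside, world axes, zero at the start; "torque": the same for the moment, N m; "width": opening from 0.0 (shut) to 1.0 (fully open); "grip_force": force on a finger pad.
Only numpy, scipy, OpenCV 4.12 (cv2) and the standard library are available. Lean on these libraries where they do the work, as an engineer would, in place of code of your own. Each camera call takes 0.05 s, during which the arm holds its last target. There are 200 camera calls.

## Working session

There is one attempt and no reset: what is moved stays moved. The work goes in short steps, Python scripts to look and compute and a tool call to move; the robot and the scene stay as the last step left them, time stands still between calls to the robot, and variables do not carry over. Pictures are saved under pics/ and viewed, at most 10 in all, crops included, and the job is handed in when it is done.

Besides the shell and the picture viewer there is one more tool, called by a JSON object that holds its "fn" and its "kwargs". step_arm: Moves the arm, as the interface text tells. Scaled input: -1 to 1 covers 500 mm each way for a shift and 30 degrees each way for a turn. Its arguments: {"type":"object","properties":{"series":{"type":"array","items":{"type":"object","properties":{"grip":{"type":"number"},"x":{"type":"number","minimum":-1,"maximum":1},"y":{"type":"number","minimum":-1,"maximum":1},"z":{"type":"number","minimum":-1,"maximum":1},"ax":{"type":"number","minimum":-1,"maximum":1},"ay":{"type":"number","minimum":-1,"maximum":1},"az":{"type":"number","minimum":-1,"maximum":1}}}},"force":{"type":"number"}},"required":["series"]}

```bash
mkdir -p pics; ls; python3 - <<'E'
from workcell import bot, imaging
import cv2,pickle
s=bot.read_state(); print({k:s[k] for k in('time','tool_pos','tcp_rot','width','wrist_force')})
d={}
for n in('scene','top','wrist'):
    c=imaging.read_camera(n); d[n]=c; cv2.imwrite(f'pics/{n}0.png',c['img'][:,:,::-1]); print(n,c['fx'],c['cx'],c['cy'],c['R'],c['t'])
pickle.dump(d,open('c0.pkl','wb'))
E
```

```text
pics
{'time': 0.0, 'tool_pos': array([ 0.18492991, -0.64839727,  0.22994635]), 'tcp_rot': array([-3.10908720e+00, -4.34730096e-01,  4.14692994e-04]), 'width': 1.0032046694588472, 'wrist_force': array([ 0.56072993, -1.76554741,  0.48427941])}
scene 393.3234471359364 316.53288412181297 195.14494852117883 [[ 0.53142487  0.84710475  0.00106963]
 [ 0.63836744 -0.3996444  -0.6578536 ]
 [-0.55684344  0.35028258 -0.75314507]] [-0.25643308 -0.31499581  1.13388969]
top 380.02333884550944 323.21617200856315 193.85748848576574 [[ 0.00622579 -0.99983735  0.01692696]
 [-0.99667403 -0.00757974 -0.08113835]
 [ 0.08125345 -0.01636551 -0.9965591 ]] [-0.06582907  0.52098657  0.8435832 ]
wrist 311.71910692430197 315.1093082070652 202.79487314664496 [[ 0.27378704 -0.96178967 -0.00113508]
 [-0.91405581 -0.26056574  0.31081742]
 [-0.29923674 -0.08406025 -0.95046896]] [-0.67339026 -0.03860217  0.37942984]
```

View pics/top0.png

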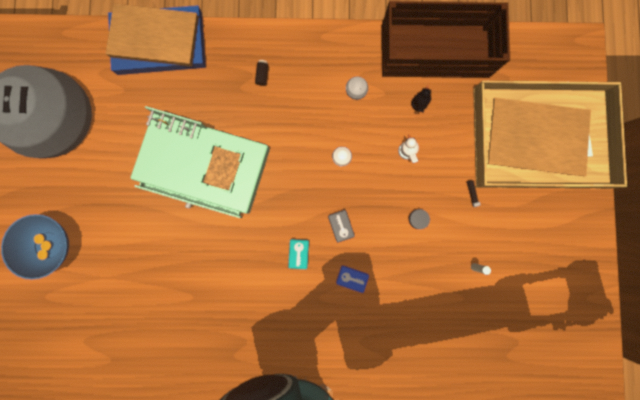

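View pics/scene0.png

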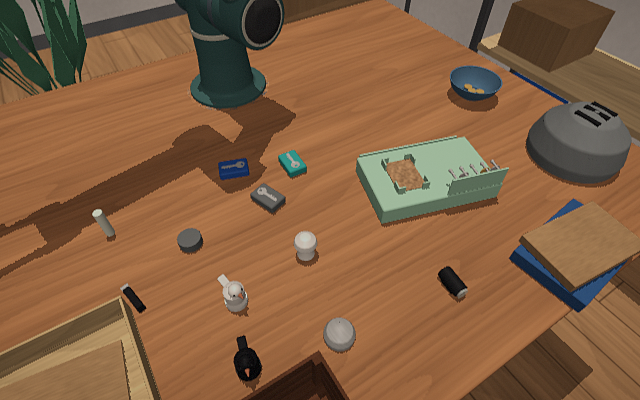

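The top view shows the grey oblong cover at (341,225), the white bird at (409,150) and the cork pocket at (223,168). In the scene view they are at (268,197), (235,295) and (406,174).

```bash
cat > h.py <<'E'
import numpy as np,cv2,pickle
from scipy.spatial.transform import Rotation as Ro
from workcell import bot, imaging
def P(c):
    return np.array([[c['fx'],0,c['cx']],[0,c['fy'],c['cy']],[0,0,1]])@np.c_[c['R'],c['t']]
def tri(c1,p1,c2,p2):
    X=cv2.triangulatePoints(P(c1),P(c2),np.array(p1,float).reshape(2,1),np.array(p2,float).reshape(2,1))[:,0]
    return X[:3]/X[3]
def onz(c,p,z):
    d=c['R'].T@np.array([(p[0]-c['cx'])/c['fx'],(p[1]-c['cy'])/c['fy'],1]); o=-c['R'].T@c['t']
    return o+d*(z-o[2])/d[2]
def proj(c,X):
    u=P(c)@np.r_[X,1]; return u[:2]/u[2]
def down(yaw): # tool y axis (closing line) at angle yaw in world
    y=np.array([np.cos(yaw),np.sin(yaw),0]); z=np.array([0,0,-1.]); return Ro.from_matrix(np.c_[np.cross(y,z),y,z])
def go(pos,yaw,p0=None,r0=None):
    s=bot.read_state(); p0=s['tool_pos'] if p0 is None else p0; r=Ro.from_rotvec(s['tcp_rot'] if r0 is None else r0)
    best=min((r.inv()*down(yaw+k*np.pi) for k in(0,1)),key=lambda q:q.magnitude())
    return np.round(r.inv().apply(np.array(pos)-p0)/.5,4),np.round(np.degrees(best.as_rotvec())/30,4)
E
python3 - <<'E'
from h import *
d=pickle.load(open('c0.pkl','rb'))
for n,a,b in(('cover',(341,225),(268,197)),('bird',(409,150),(235,295)),('pocket',(223,168),(406,174))):
    print(n,tri(d['top'],a,d['scene'],b))
s=bot.read_state(); print(s['q'], Ro.from_rotvec(s['tcp_rot']).as_matrix())
w=d['wrist'];print('cam',-w['R'].T@w['t'])
crop=lambda n,x,y:cv2.resize(d[n]['img'][y-40:y+40,x-50:x+50,::-1],(390,300),interpolation=cv2.INTER_CUBIC)
cv2.imwrite('pics/crops.png',np.vstack([np.hstack([crop('top',360,200),crop('scene',268,197)]),np.hstack([crop('top',409,150),crop('scene',235,295)])]))
E
```

```text
cover [ 0.45127803 -0.10273989  0.01546819]
bird [ 0.6251045  -0.25765977  0.02230256]
pocket [0.57622919 0.16186437 0.04942303]
[-1.32989587e+00  2.64581383e-01  1.60509421e+00  4.87378557e-06
  1.27369382e+00 -3.69081470e-02] [[ 9.61659143e-01  2.74247182e-01 -4.19367326e-04]
 [ 2.74247494e-01 -9.61657596e-01  1.72655973e-03]
 [ 7.02163652e-05 -1.77537239e-03 -9.99998422e-01]]
cam [ 0.26262033 -0.62582323  0.37187016]
```

View pics/crops.png

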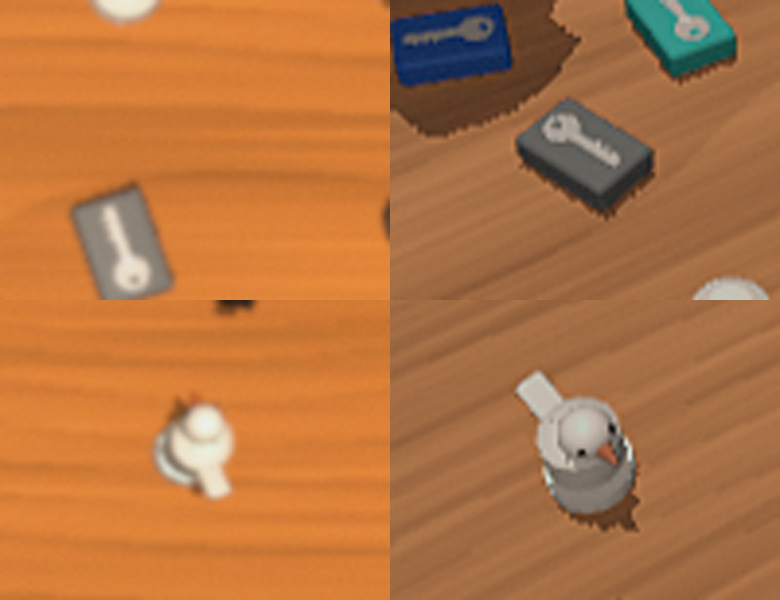

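```bash
python3 - <<'E'
from h import *
print(go([.61,-.26,.24],np.radians(-74)))
E
```

```text
(array([ 1.0306, -0.5142, -0.0186]), array([-0.0034, -0.0001, -0.0028]))
```

{"fn": "step_arm", "kwargs": {"series": [{"x": 1,"y": -0.5,"z": -0.02,"grip": -1},{"x": 1,"y": -0.5,"z": -0.02},{"x": 1,"y": -0.5,"z": -0.02},{"x": 1,"y": -0.5,"z": -0.02},{"x": 1,"y": -0.5,"z": -0.02},{"x": 1,"y": -0.5,"z": -0.02},{"x": 1,"y": -0.5,"z": -0.02},{"x": 1,"y": -0.5,"z": -0.02},{"x": 1,"y": -0.5,"z": -0.02},{"x": 1,"y": -0.5,"z": -0.02},{"x": 1,"y": -0.5,"z": -0.02},{"x": 1,"y": -0.5,"z": -0.02}]}}

```text
validation failed for argument at $.se...
```

```bash
python3 - <<'E'
from h import *
s=bot.read_state();print(s['time'],s['tool_pos'],s['tcp_rot'])
c=imaging.read_camera('wrist');pickle.dump(c,open('cb.pkl','wb'));cv2.imwrite('pics/bird.png',c['img'][:,:,::-1])
print(go([.565,.162,.26],np.radians(-107)))
E
```

```text
0.15 [ 0.18497388 -0.64855686  0.23022885] [-3.10958311e+00 -4.34731778e-01  2.76733804e-04]
(array([ 1.1755, -1.3509, -0.0571]), array([-2.7000e-03,  7.0000e-04,  1.0971e+00]))
```

View pics/bird.png

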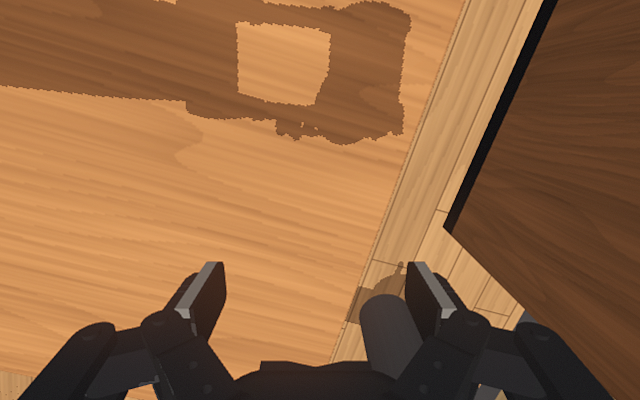

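That picture was taken from the start pose: it shows only table edge and fingers, because the move was refused. I'll resend it with every field filled in each row.

{"fn": "step_arm", "kwargs": {"series": [{"x": 1,"y": -0.5,"z": -0.02,"ax": 0,"ay": 0,"az": 0,"grip": -1},{"x": 1,"y": -0.5,"z": -0.02,"ax": 0,"ay": 0,"az": 0,"grip": -1},{"x": 1,"y": -0.5,"z": -0.02,"ax": 0,"ay": 0,"az": 0,"grip": -1},{"x": 1,"y": -0.5,"z": -0.02,"ax": 0,"ay": 0,"az": 0,"grip": -1},{"x": 1,"y": -0.5,"z": -0.02,"ax": 0,"ay": 0,"az": 0,"grip": -1},{"x": 1,"y": -0.5,"z": -0.02,"ax": 0,"ay": 0,"az": 0,"grip": -1},{"x": 1,"y": -0.5,"z": -0.02,"ax": 0,"ay": 0,"az": 0,"grip": -1},{"x": 1,"y": -0.5,"z": -0.02,"ax": 0,"ay": 0,"az": 0,"grip": -1},{"x": 1,"y": -0.5,"z": -0.02,"ax": 0,"ay": 0,"az": 0,"grip": -1},{"x": 1,"y": -0.5,"z": -0.02,"ax": 0,"ay": 0,"az": 0,"grip": -1},{"x": 1,"y": -0.5,"z": -0.02,"ax": 0,"ay": 0,"az": 0,"grip": -1},{"x": 1,"y": -0.5,"z": -0.02,"ax": 0,"ay": 0,"az": 0,"grip": -1}]}}

```text
time: 1.4
tool_pos: [0.6008, -0.2673, 0.241]
tcp_rot: [-3.109, -0.442, -0.003]
wrist_force: [0.9, 0.4, 0.5]
width: 1.003
grip_force: 0.0
```

```bash
python3 - <<'E'
from h import *
c=imaging.read_camera('wrist');pickle.dump(c,open('cb.pkl','wb'))
for X in([.625,-.258,0],[.576,.162,.046]):print(proj(c,X))
print(go([.565,.162,.26],np.radians(-107)))
E
```

```text
[313.90161761 148.5943139 ]
[-97.79758135  85.86832537]
(array([ 0.1724, -0.8458, -0.0372]), array([-0.0022, -0.0014,  1.1059]))
```

{"fn": "step_arm", "kwargs": {"series": [{"x": 0.172,"y": -0.846,"z": -0.037,"ax": 0,"ay": 0,"az": 1,"grip": -1},{"x": 0.172,"y": -0.846,"z": -0.037,"ax": 0,"ay": 0,"az": 1,"grip": -1},{"x": 0.172,"y": -0.846,"z": -0.037,"ax": 0,"ay": 0,"az": 1,"grip": -1},{"x": 0.172,"y": -0.846,"z": -0.037,"ax": 0,"ay": 0,"az": 1,"grip": -1},{"x": 0.172,"y": -0.846,"z": -0.037,"ax": 0,"ay": 0,"az": 1,"grip": -1},{"x": 0.172,"y": -0.846,"z": -0.037,"ax": 0,"ay": 0,"az": 1,"grip": -1},{"x": 0.172,"y": -0.846,"z": -0.037,"ax": 0,"ay": 0,"az": 1,"grip": -1},{"x": 0.172,"y": -0.846,"z": -0.037,"ax": 0,"ay": 0,"az": 1,"grip": -1},{"x": 0.172,"y": -0.846,"z": -0.037,"ax": 0,"ay": 0,"az": 1,"grip": -1},{"x": 0.172,"y": -0.846,"z": -0.037,"ax": 0,"ay": 0,"az": 1,"grip": -1},{"x": 0.172,"y": -0.846,"z": -0.037,"ax": 0,"ay": 0,"az": 1,"grip": -1}]}}

```text
time: 2.55
tool_pos: [0.5638, 0.1582, 0.2596]
tcp_rot: [3.117, -0.383, -0.0]
wrist_force: [0.5, -0.3, 0.1]
width: 1.002
grip_force: 0.0
```

```bash
python3 - <<'E'
from h import *
s=bot.read_state();print(s['time'],s['tool_pos'],s['tcp_rot'],s['q'])
c=imaging.read_camera('wrist');pickle.dump(c,open('cp.pkl','wb'))
b=pickle.load(open('cb.pkl','rb'))
a=cv2.resize(b['img'][80:230,220:420,::-1],None,fx=2,fy=2,interpolation=cv2.INTER_CUBIC) # bird: u=220+x/2
p=cv2.resize(c['img'][50:350,120:520,::-1],None,fx=1,fy=1)
p2=cv2.resize(c['img'][70:270,210:410,::-1],None,fx=1.5,fy=1.5)
cv2.imwrite('pics/bp.png',np.vstack([np.hstack([a,p]),cv2.resize(c['img'][50:250,190:590,::-1],(600,300)) if 0 else np.zeros((1,800,3),np.uint8)]))
print(proj(c,[.576,.162,.046]), go([.43,-.10,.22],np.radians(-68)))
E
```

```text
2.55 [0.56377202 0.15816946 0.25959774] [ 3.11693859e+00 -3.83430706e-01 -2.91140663e-04] [ 2.31593990e-01  7.94205209e-02  1.76599262e+00 -1.06222491e-03
  1.29675524e+00  2.04747851e+00]
[309.92808325 164.35035796] (array([-0.1342,  0.5645,  0.0798]), array([ 2.2000e-03,  1.0000e-03, -1.2035e+00]))
```

View pics/bp.png

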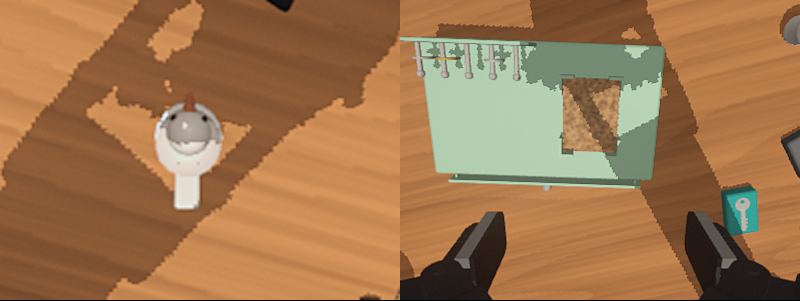

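The bird is at crop (188,140), which is wrist pixel (314,150), with its beak up and tail down in the image, so it is aligned with tool x. The pocket is at wrist pixel (311,165), where I predicted it.

{"fn": "step_arm", "kwargs": {"series": [{"x": -0.134,"y": 0.565,"z": 0.08,"ax": 0,"ay": 0,"az": -1,"grip": -1},{"x": -0.134,"y": 0.565,"z": 0.08,"ax": 0,"ay": 0,"az": -1,"grip": -1},{"x": -0.134,"y": 0.565,"z": 0.08,"ax": 0,"ay": 0,"az": -1,"grip": -1},{"x": -0.134,"y": 0.565,"z": 0.08,"ax": 0,"ay": 0,"az": -1,"grip": -1},{"x": -0.134,"y": 0.565,"z": 0.08,"ax": 0,"ay": 0,"az": -1,"grip": -1},{"x": -0.134,"y": 0.565,"z": 0.08,"ax": 0,"ay": 0,"az": -1,"grip": -1},{"x": -0.134,"y": 0.565,"z": 0.08,"ax": 0,"ay": 0,"az": -1,"grip": -1},{"x": -0.134,"y": 0.565,"z": 0.08,"ax": 0,"ay": 0,"az": -1,"grip": -1}]}}

```text
time: 3.4
tool_pos: [0.4293, -0.1012, 0.2197]
tcp_rot: [-3.113, -0.426, 0.0]
wrist_force: [0.7, 0.4, 0.3]
width: 1.003
grip_force: 0.0
```

```bash
python3 - <<'E'
from h import *
s=bot.read_state();print(s['time'],s['tool_pos'],s['tcp_rot'],s['q'])
c=imaging.read_camera('wrist');pickle.dump(c,open('cc.pkl','wb'))
u,v=map(int,proj(c,[.451,-.103,.02]));print(u,v)
p=pickle.load(open('cp.pkl','rb'))
z=lambda i,u0,v0,f:cv2.resize(i[v0:v0+int(600/f),u0:u0+int(400/f),::-1],(400,600),interpolation=cv2.INTER_CUBIC)
cv2.imwrite('pics/cp.png',np.hstack([z(c['img'],u-66,v-100,3),z(p['img'],261,90,4)]))
E
```

```text
3.4 [ 0.4292502  -0.10117719  0.21965046] [-3.11255111e+00 -4.25680951e-01  4.67978927e-05] [-2.88011711e-01 -1.84301666e-01  2.09067317e+00  5.24297852e-05
  1.23527618e+00  1.01092837e+00]
322 158
```

View pics/cp.png

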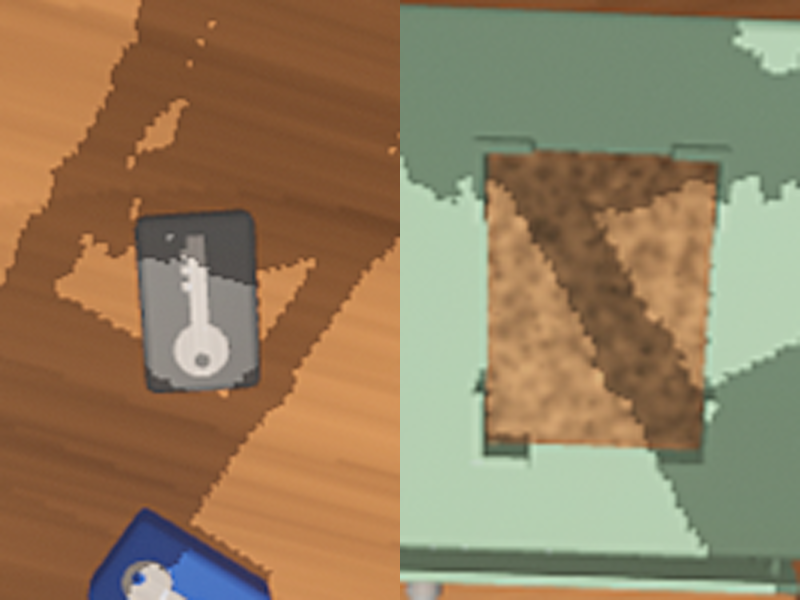

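```bash
python3 - <<'E'
from h import *
c,p,b=(pickle.load(open(f'c{k}.pkl','rb')) for k in 'cpb'); d=pickle.load(open('c0.pkl','rb'))
def rep(n,Q):
    Q=np.array(Q); e=lambda i,j:Q[j]-Q[i]
    ang=lambda v:np.degrees(np.arctan2(v[1],v[0]))
    print(n,'ctr',Q.mean(0).round(4),'L',[np.linalg.norm(e(*k)).round(4) for k in((3,0),(2,1),(0,1),(3,2))],'yaw',[ang(e(*k)).round(1) for k in((3,0),(2,1),(1,0),(2,3))])
f=133/400
rep('cover',[onz(c,(256+x*f,58+y*f),.02) for x,y in((135,216),(253,210),(260,384),(149,392))])
rep('pocket',[onz(p,(261+x/4,90+y/4),.046) for x,y in((86,152),(319,162),(302,450),(87,440))])
m=np.array([194.7,301]); 
print('cover z',tri(d['top'],(341,225),c,(256+198*f,58+301*f)))
print('pocket z',tri(d['top'],(223,168),p,(261+199/4,90+301/4)))
print('bird head z',tri(d['top'],(409-50+205*100/390,150-40+120*80/300),b,(314.5,80+63)))
print('bird tail z',tri(d['top'],(409-50+217*100/390,150-40+188*80/300),b,(220+187/2,80+197/2)))
for x,y in((189,140),(188,207),(190,120)): print(onz(b,(220+x/2,80+y/2),.045))
for n in('scene',): print(tri(d['scene'],(268,197-1),c,(256+198*f,58+301*f)),tri(d['scene'],(406,174),p,(261+199/4,90+301/4)))
E
```

```text
cover ctr [ 0.4507 -0.1029  0.02  ] L [np.float64(0.0651), np.float64(0.064), np.float64(0.042), np.float64(0.0419)] yaw [np.float64(19.4), np.float64(19.3), np.float64(108.4), np.float64(109.8)]
pocket ctr [0.5733 0.1619 0.046 ] L [np.float64(0.084), np.float64(0.0845), np.float64(0.0649), np.float64(0.0644)] yaw [np.float64(-15.7), np.float64(-16.0), np.float64(73.5), np.float64(73.1)]
cover z [ 0.45099403 -0.10283587  0.01782985]
pocket z [0.57504379 0.16085611 0.04608128]
bird head z [ 0.63705492 -0.25676718  0.05282513]
bird tail z [ 0.59789112 -0.2664669   0.04139415]
[ 0.62996093 -0.25742587  0.045     ]
[ 0.59395635 -0.26725471  0.045     ]
[ 0.64035557 -0.25497729  0.045     ]
[ 0.45123734 -0.10199831  0.01828395] [0.57746429 0.16201727 0.0516902 ]
```

```bash
python3 - <<'E'
from h import *
for z in(.06,.003): print(go([.4507,-.1028,z],np.radians(-70.8)))
E
```

```text
(array([0.0382, 0.0163, 0.3199]), array([ 1.000e-04, -1.000e-03, -1.162e-01]))
(array([0.0381, 0.0163, 0.4339]), array([ 1.000e-04, -1.000e-03, -1.162e-01]))
```

{"fn": "step_arm", "kwargs": {"series": [{"x": 0.038,"y": 0.016,"z": 0.09,"ax": 0,"ay": 0,"az": -0.116,"grip": -1},{"x": 0.038,"y": 0.016,"z": 0.18,"ax": 0,"ay": 0,"az": -0.116,"grip": -1},{"x": 0.038,"y": 0.016,"z": 0.27,"ax": 0,"ay": 0,"az": -0.116,"grip": -1},{"x": 0.038,"y": 0.016,"z": 0.32,"ax": 0,"ay": 0,"az": -0.116,"grip": -1},{"x": 0.038,"y": 0.016,"z": 0.37,"ax": 0,"ay": 0,"az": -0.116,"grip": -1},{"x": 0.038,"y": 0.016,"z": 0.41,"ax": 0,"ay": 0,"az": -0.116,"grip": -1},{"x": 0.038,"y": 0.016,"z": 0.434,"ax": 0,"ay": 0,"az": -0.116,"grip": -1},{"x": 0.038,"y": 0.016,"z": 0.434,"ax": 0,"ay": 0,"az": -0.116,"grip": -1},{"x": 0.038,"y": 0.016,"z": 0.434,"ax": 0,"ay": 0,"az": -0.116,"grip": -1}]}}

```text
time: 4.35
tool_pos: [0.4516, -0.1011, 0.0033]
tcp_rot: [3.096, 0.531, 0.001]
wrist_force: [0.5, 0.2, 0.6]
width: 1.004
grip_force: 0.0
```

{"fn": "step_arm", "kwargs": {"series": [{"x": 0,"y": 0,"z": 0,"ax": 0,"ay": 0,"az": 0,"grip": 1},{"x": 0,"y": 0,"z": 0,"ax": 0,"ay": 0,"az": 0,"grip": 1},{"x": 0,"y": 0,"z": 0,"ax": 0,"ay": 0,"az": 0,"grip": 1},{"x": 0,"y": 0,"z": 0,"ax": 0,"ay": 0,"az": 0,"grip": 1},{"x": 0,"y": 0,"z": 0,"ax": 0,"ay": 0,"az": 0,"grip": 1},{"x": 0,"y": 0,"z": 0,"ax": 0,"ay": 0,"az": 0,"grip": 1},{"x": 0,"y": 0,"z": 0,"ax": 0,"ay": 0,"az": 0,"grip": 1},{"x": 0,"y": 0,"z": 0,"ax": 0,"ay": 0,"az": 0,"grip": 1}], "force": 40}}

```text
time: 5.15
tool_pos: [0.4518, -0.1017, 0.0039]
tcp_rot: [3.096, 0.529, 0.003]
wrist_force: [0.2, 0.8, 6.2]
width: 0.501
grip_force: 41.7
```

```bash
python3 - <<'E'
from h import *
for z in(.15,): print(go([.5752,.1611,z],np.radians(-106.3)))
E
```

```text
(array([ 0.4078, -0.4136, -0.2919]), array([ 1.1000e-03, -3.7000e-03,  1.1895e+00]))
```

{"fn": "step_arm", "kwargs": {"series": [{"x": 0,"y": 0,"z": -0.06,"ax": 0,"ay": 0,"az": 0,"grip": 1},{"x": 0,"y": 0,"z": -0.15,"ax": 0,"ay": 0,"az": 0,"grip": 1},{"x": 0,"y": 0,"z": -0.24,"ax": 0,"ay": 0,"az": 0,"grip": 1},{"x": 0.05,"y": -0.05,"z": -0.292,"ax": 0,"ay": 0,"az": 0.15,"grip": 1},{"x": 0.11,"y": -0.11,"z": -0.292,"ax": 0,"ay": 0,"az": 0.3,"grip": 1},{"x": 0.17,"y": -0.17,"z": -0.292,"ax": 0,"ay": 0,"az": 0.45,"grip": 1},{"x": 0.23,"y": -0.23,"z": -0.292,"ax": 0,"ay": 0,"az": 0.6,"grip": 1},{"x": 0.29,"y": -0.29,"z": -0.292,"ax": 0,"ay": 0,"az": 0.75,"grip": 1},{"x": 0.34,"y": -0.35,"z": -0.292,"ax": 0,"ay": 0,"az": 0.9,"grip": 1},{"x": 0.38,"y": -0.39,"z": -0.292,"ax": 0,"ay": 0,"az": 1,"grip": 1},{"x": 0.408,"y": -0.414,"z": -0.292,"ax": 0,"ay": 0,"az": 1,"grip": 1},{"x": 0.408,"y": -0.414,"z": -0.292,"ax": 0,"ay": 0,"az": 1,"grip": 1}]}}

```text
time: 6.35
tool_pos: [0.5753, 0.1632, 0.1487]
tcp_rot: [-3.128, 0.285, -0.001]
wrist_force: [0.4, -1.2, -0.7]
width: 0.505
grip_force: 41.1
```

```bash
python3 - <<'E'
from h import *
s=bot.read_state();print(s['time'],s['tool_pos'],s['tcp_rot'],s['width'])
print(go([.5752,.1611,.10],np.radians(-106.3)))
c=imaging.read_camera('wrist');pickle.dump(c,open('ch.pkl','wb'))
cv2.imwrite('pics/hold.png',cv2.resize(c['img'][100:400,120:520,::-1],(800,600),interpolation=cv2.INTER_CUBIC))
E
```

```text
6.35 [0.57530622 0.16319842 0.14867257] [-3.12832802e+00  2.85017069e-01 -6.74154882e-04] 0.5047358514908021
(array([0.0005, 0.0042, 0.0973]), array([-0.0007, -0.0007,  0.1963]))
```

View pics/hold.png

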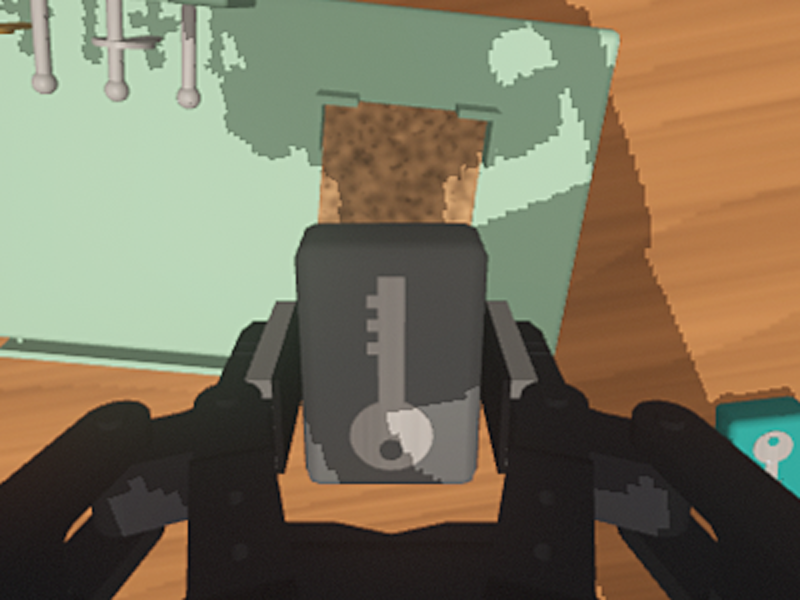

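```bash
python3 - <<'E'
from h import *
c=pickle.load(open('ch.pkl','rb')); s=bot.read_state()
r=Ro.from_rotvec(s['tcp_rot'])
for x,y in((298,240),(487,240),(393,240),(393,483),(305,483),(478,483)):
    print((x,y),(1e3*r.inv().apply(onz(c,(120+x/2,100+y/2),.165)-s['tool_pos'])).round(1))
Q=[onz(c,(120+x/2,100+y/2),.046) for x,y in((325,103),(487,121),(320,222),(474,222))]
print(np.round(Q,4)); u=r.inv()
a=np.radians(-16.3);X=np.array([np.cos(a),np.sin(a)]);Y=np.array([-X[1],X[0]])
for q in Q: print(((q[:2]-[.574,.1615])@X*1e3).round(1),((q[:2]-[.574,.1615])@Y*1e3).round(1))
print('yaw short edge', np.degrees(np.arctan2(*(Q[0]-Q[1])[1::-1])))
E
```

```text
(298, 240) [ 32.2 -22.5 -16.5]
(487, 240) [ 32.2  18.3 -16.5]
(393, 240) [ 32.2  -2.  -16.5]
(393, 483) [-32.3  -1.9 -16.5]
(305, 483) [-32.3 -23.7 -16.5]
(478, 483) [-32.3  19.2 -16.5]
[[0.6223 0.1816 0.046 ]
 [0.6038 0.1202 0.046 ]
 [0.5744 0.1942 0.046 ]
 [0.5628 0.1311 0.046 ]]
40.7 32.8
40.2 -31.3
-8.8 31.5
-2.3 -32.3
yaw short edge 73.20641967851824
```

The cover is held square and level, key up, with its ends ±32 mm about the TCP. The pocket lies ahead below it. I'll lower it to just above the floor and check the gaps.

```bash
python3 - <<'E'
from h import *
for z in(.15,.053): print(go([.5748,.1605,z],np.radians(-106.6)))
E
```

```text
(array([ 0.0011,  0.0025, -0.003 ]), array([0.0015, 0.0009, 0.2047]))
(array([0.0012, 0.0024, 0.191 ]), array([0.0015, 0.0009, 0.2047]))
```

{"fn": "step_arm", "kwargs": {"series": [{"x": 0.001,"y": 0.0025,"z": 0,"ax": 0,"ay": 0,"az": 0.205,"grip": 1},{"x": 0.001,"y": 0.0025,"z": 0.06,"ax": 0,"ay": 0,"az": 0.205,"grip": 1},{"x": 0.001,"y": 0.0025,"z": 0.11,"ax": 0,"ay": 0,"az": 0.205,"grip": 1},{"x": 0.001,"y": 0.0025,"z": 0.15,"ax": 0,"ay": 0,"az": 0.205,"grip": 1},{"x": 0.001,"y": 0.0025,"z": 0.18,"ax": 0,"ay": 0,"az": 0.205,"grip": 1},{"x": 0.001,"y": 0.0025,"z": 0.191,"ax": 0,"ay": 0,"az": 0.205,"grip": 1},{"x": 0.001,"y": 0.0025,"z": 0.191,"ax": 0,"ay": 0,"az": 0.205,"grip": 1},{"x": 0.001,"y": 0.0025,"z": 0.191,"ax": 0,"ay": 0,"az": 0.205,"grip": 1}]}}

```text
time: 7.2
tool_pos: [0.5755, 0.1601, 0.0542]
tcp_rot: [-3.108, 0.458, -0.002]
wrist_force: [0.7, 0.1, 0.8]
width: 0.503
grip_force: 41.1
```

```bash
python3 - <<'E'
from h import *
c=imaging.read_camera('wrist');t=imaging.read_camera('top');pickle.dump((c,t),open('cl.pkl','wb'))
s=bot.read_state();print(s['time'],s['tool_pos'],s['tcp_rot'],s['width'],s['wrist_force'])
i=cv2.resize(c['img'][170:370,220:420,::-1],(600,600),interpolation=cv2.INTER_CUBIC)
j=cv2.resize(t['img'][130:210,210:237,::-1],(200,600),interpolation=cv2.INTER_CUBIC)
cv2.imwrite('pics/low.png',np.hstack([i,j]))
E
```

```text
7.3 [0.57588982 0.16044394 0.0547014 ] [-3.10722409  0.45749937 -0.00356323] 0.5024901231815536 [ 0.65231648 -0.28576917 -0.11834915]
```

View pics/low.png

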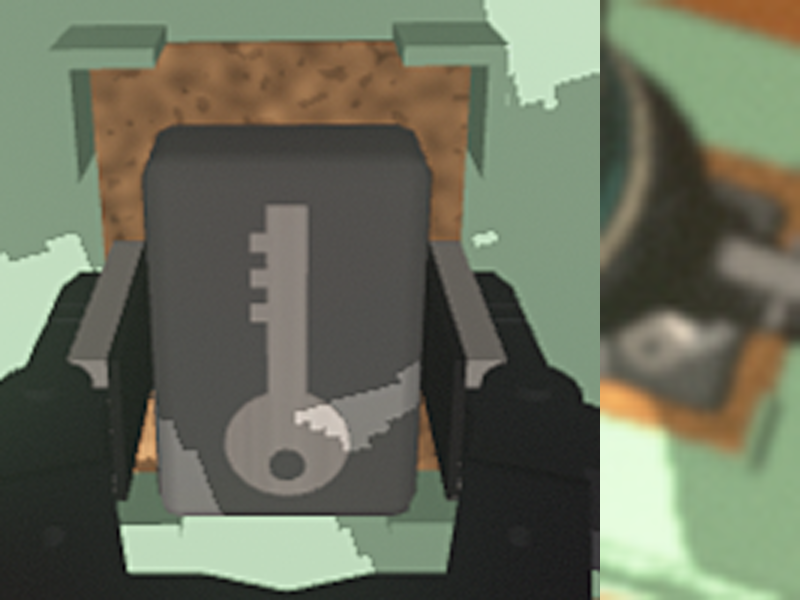

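```bash
python3 - <<'E'
from h import *
c,t=pickle.load(open('cl.pkl','rb')); s=bot.read_state(); r=Ro.from_rotvec(s['tcp_rot']).as_matrix()
# yaw-only tool axes
x=r[:2,0]/np.linalg.norm(r[:2,0]); y=np.array([x[1],-x[0]])
print('yaw y',np.degrees(np.arctan2(y[1],y[0])))
def m(px,py,z):
    q=onz(c,(220+px/3,170+py/3),z)[:2]-s['tool_pos'][:2]; return (1e3*np.array([q@x,q@y])).round(1)
for p in((280,42),(200,42),(370,39),(93,100),(469,100),(105,235),(462,235),(137,470),(437,470)): print('cork',p,m(*p,.046))
for p in((290,127),): print('coverbot',p,m(*p,.051))
for p in((290,160),(290,514),(150,190),(429,190),(162,470),(415,470)): print('covertop',p,m(*p,.0705))
E
```

```text
yaw y -106.75186576638552
cork (280, 42) [40.9 -1.6]
cork (200, 42) [ 40.9 -14.9]
cork (370, 39) [41.4 13.3]
cork (93, 100) [ 30.8 -33.2]
cork (469, 100) [30.8 30.3]
cork (105, 235) [  5.6 -32.7]
cork (462, 235) [ 5.6 30.6]
cork (137, 470) [-44.7 -29.6]
cork (437, 470) [-44.7  28.6]
coverbot (290, 127) [27.7  0. ]
covertop (290, 160) [29.7 -0.1]
covertop (290, 514) [-33.1  -0. ]
covertop (150, 190) [ 25.  -20.5]
covertop (429, 190) [25.  20.2]
covertop (162, 470) [-24.4 -20.8]
covertop (415, 470) [-24.4  20.3]
```

{"fn": "step_arm", "kwargs": {"series": [{"x": -0.001,"y": -0.002,"z": 0,"ax": 0,"ay": 0,"az": 0,"grip": 1},{"x": -0.001,"y": -0.002,"z": 0.004,"ax": 0,"ay": 0,"az": 0,"grip": 1},{"x": -0.001,"y": -0.002,"z": 0.008,"ax": 0,"ay": 0,"az": 0,"grip": 1},{"x": -0.001,"y": -0.002,"z": 0.008,"ax": 0,"ay": 0,"az": 0,"grip": 1},{"x": -0.001,"y": -0.002,"z": 0.008,"ax": 0,"ay": 0,"az": 0,"grip": 1}]}}

```text
time: 7.8
tool_pos: [0.575, 0.1616, 0.05]
tcp_rot: [-3.108, 0.457, -0.001]
wrist_force: [-1.7, 0.5, 4.7]
width: 0.507
grip_force: 41.7
```

{"fn": "step_arm", "kwargs": {"series": [{"x": 0,"y": 0,"z": 0,"ax": 0,"ay": 0,"az": 0,"grip": -0.3},{"x": 0,"y": 0,"z": 0,"ax": 0,"ay": 0,"az": 0,"grip": -0.3},{"x": 0,"y": 0,"z": 0,"ax": 0,"ay": 0,"az": 0,"grip": -0.3},{"x": 0,"y": 0,"z": 0,"ax": 0,"ay": 0,"az": 0,"grip": -0.3},{"x": 0,"y": 0,"z": -0.03,"ax": 0,"ay": 0,"az": 0,"grip": -0.3},{"x": 0,"y": 0,"z": -0.1,"ax": 0,"ay": 0,"az": 0,"grip": -0.3},{"x": 0,"y": 0,"z": -0.2,"ax": 0,"ay": 0,"az": 0,"grip": -0.3},{"x": 0,"y": 0,"z": -0.3,"ax": 0,"ay": 0,"az": 0,"grip": -0.3},{"x": -0.02,"y": 0,"z": -0.38,"ax": 0,"ay": 0,"az": 0,"grip": -0.3},{"x": -0.02,"y": 0,"z": -0.38,"ax": 0,"ay": 0,"az": 0,"grip": -0.3}]}}

```text
time: 8.8
tool_pos: [0.5688, 0.1656, 0.2492]
tcp_rot: [-3.102, 0.456, -0.022]
wrist_force: [0.0, -0.3, 0.2]
width: 0.649
grip_force: 0.0
```

```bash
python3 - <<'E'
from h import *
c=imaging.read_camera('wrist');t=imaging.read_camera('top');pickle.dump((c,t),open('cr.pkl','wb'))
s=bot.read_state();print(s['time'],s['tool_pos'],s['tcp_rot'],s['width'])
u,v=proj(c,[.575,.161,.05]);u,v=int(u),int(v);print(u,v)
i=cv2.resize(c['img'][v-60:v+60,u-50:u+50,::-1],(500,600),interpolation=cv2.INTER_CUBIC)
b=pickle.load(open('cb.pkl','rb'))
j=cv2.resize(b['img'][110:200,290:340,::-1],(300,540),interpolation=cv2.INTER_CUBIC)
cv2.imwrite('pics/rel.png',np.hstack([i,np.vstack([j,np.zeros((60,300,3),np.uint8)])]))
E
```

```text
8.9 [0.56594655 0.164584   0.24228729] [-3.10631352  0.4570245  -0.00720181] 0.6524938781268342
319 172
```

View pics/rel.png

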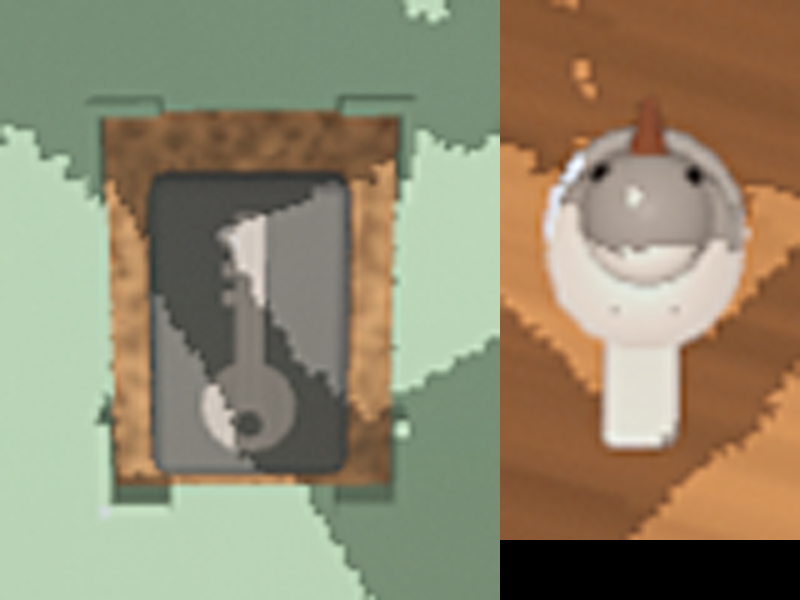

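```bash
python3 - <<'E'
from h import *
c,t=pickle.load(open('cr.pkl','rb')); a=np.radians(-16.7);X=np.array([np.cos(a),np.sin(a)]);Y=np.array([-X[1],X[0]])
m=lambda x,y,z:(lambda q:(1e3*np.array([(q[:2]-[.575,.161])@X,(q[:2]-[.575,.161])@Y])).round(1))(onz(c,(269+x/5,112+y/5),z))
for p in((250,112),(250,484),(111,280),(392,280),(104,150),(399,150)): print('cork',m(*p,.046))
for p in((250,176),(250,470),(152,320),(347,320)): print('top',m(*p,.066))
b=pickle.load(open('cb.pkl','rb'))
# bird crop (290,110) f6 : body silhouette left/right, tail end, tail sides
n=lambda x,y,z:onz(b,(290+x/6,110+y/6),z).round(4)
x0=500
for nm,x,y,z in(('bodyL',548,240,.04),('bodyR',743,240,.04),('tailend',640,447,.048),('tailL',605,400,.048),('tailR',678,400,.048),('beak',651,97,.045),('eyeL',600,173,.05),('eyeR',695,176,.05),('bodyback',640,347,.040)): print(nm,n(x-x0,y,z))
E
```

```text
cork [41.1  1. ]
cork [-44.3   0.7]
cork [ 4.1 32.1]
cork [  4.1 -31. ]
cork [32.9 33. ]
cork [ 32.9 -31.7]
top [29.8  1. ]
top [-34.3   0.9]
top [-0.7 21.9]
top [ -0.7 -19.7]
bodyL [ 0.6242 -0.2402  0.04  ]
bodyR [ 0.6341 -0.2745  0.04  ]
tailend [ 0.5934 -0.2667  0.048 ]
tailL [ 0.6002 -0.258   0.048 ]
tailR [ 0.6039 -0.2709  0.048 ]
beak [ 0.6542 -0.2511  0.045 ]
eyeL [ 0.6396 -0.2461  0.05  ]
eyeR [ 0.6438 -0.2622  0.05  ]
bodyback [ 0.6098 -0.2619  0.04  ]
```

```bash
python3 - <<'E'
from h import *
print(bot.read_state()['tcp_rot'],go([.6275,-.2577,.16],np.radians(-75.6)))
E
```

```text
[-3.10631352  0.4570245  -0.00720181] (array([0.3604, 0.7737, 0.1642]), array([-0.0024, -0.0092, -1.038 ]))
```

The cover lies square in the pocket, less than 1 mm off centre by my measurements. The bird's beak points along yaw 14°, with its axis at about (0.6275, -0.2577). Next I go above the bird.

{"fn": "step_arm", "kwargs": {"series": [{"x": 0.36,"y": 0.774,"z": 0.12,"ax": 0,"ay": -0.009,"az": -1,"grip": -1},{"x": 0.36,"y": 0.774,"z": 0.12,"ax": 0,"ay": -0.009,"az": -1,"grip": -1},{"x": 0.36,"y": 0.774,"z": 0.12,"ax": 0,"ay": -0.009,"az": -1,"grip": -1},{"x": 0.36,"y": 0.774,"z": 0.12,"ax": 0,"ay": -0.009,"az": -1,"grip": -1},{"x": 0.36,"y": 0.774,"z": 0.12,"ax": 0,"ay": -0.009,"az": -1,"grip": -1},{"x": 0.36,"y": 0.774,"z": 0.12,"ax": 0,"ay": -0.009,"az": -1,"grip": -1},{"x": 0.36,"y": 0.774,"z": 0.12,"ax": 0,"ay": -0.009,"az": -1,"grip": -1},{"x": 0.36,"y": 0.774,"z": 0.12,"ax": 0,"ay": -0.009,"az": -1,"grip": -1},{"x": 0.36,"y": 0.774,"z": 0.12,"ax": 0,"ay": -0.009,"az": -1,"grip": -1},{"x": 0.36,"y": 0.774,"z": 0.12,"ax": 0,"ay": -0.009,"az": -1,"grip": -1},{"x": 0.36,"y": 0.774,"z": 0.12,"ax": 0,"ay": -0.009,"az": -1,"grip": -1},{"x": 0.36,"y": 0.774,"z": 0.12,"ax": 0,"ay": -0.009,"az": -1,"grip": -1}]}}

```text
time: 10.1
tool_pos: [0.625, -0.257, 0.1779]
tcp_rot: [-3.118, -0.363, 0.011]
wrist_force: [0.5, -0.2, 0.6]
width: 0.998
grip_force: 0.0
```

```bash
python3 - <<'E'
from h import *
c=imaging.read_camera('wrist');pickle.dump(c,open('cb2.pkl','wb'))
s=bot.read_state();print(s['time'],s['tool_pos'],s['tcp_rot'])
for z in(.1,.013):print(go([.6275,-.2577,z],np.radians(-75.6)))
print(proj(c,[.6275,-.2577,.03]))
def white(c,u,v,w=45):
    i=c['img'][v-w:v+w,u-w:u+w].astype(int); m=((i.min(2)>100)&(i.max(2)-i.min(2)<45)).astype(np.uint8)
    n,l,st,ce=cv2.connectedComponentsWithStats(m); k=1+st[1:,4].argmax(); ys,xs=np.where(l==k); print(st[k]+[u-w,v-w,0,0,0],ce[k]+[u-w,v-w]); 
    # body row widths
    for y in range(ys.min(),ys.max()+1,6): print(y+v-w,xs[ys==y].min()+u-w,xs[ys==y].max()+u-w)
u,v=proj(c,[.6275,-.2577,.03]).astype(int); white(c,u,v,70)
E
```

```text
10.15 [ 0.62530649 -0.25673452  0.17848469] [-3.11849669 -0.36380772  0.00933308]
(array([0.0047, 0.0033, 0.1569]), array([-0.0051,  0.0108, -0.0364]))
(array([0.0057, 0.0038, 0.3309]), array([-0.0051,  0.0108, -0.0364]))
[317.49990612 185.83925878]
[ 297  161   40   65 1654] [316.90084643 189.90084643]
161 312 322
167 303 331
173 299 334
179 298 336
185 298 335
191 298 336
197 300 334
203 305 329
209 310 324
215 311 324
221 311 324
```

{"fn": "step_arm", "kwargs": {"series": [{"x": 0.005,"y": 0.0035,"z": 0.04,"ax": -0.005,"ay": 0.01,"az": -0.036,"grip": -1},{"x": 0.005,"y": 0.0035,"z": 0.1,"ax": -0.005,"ay": 0.01,"az": -0.036,"grip": -1},{"x": 0.005,"y": 0.0035,"z": 0.16,"ax": -0.005,"ay": 0.01,"az": -0.036,"grip": -1},{"x": 0.005,"y": 0.0035,"z": 0.22,"ax": -0.005,"ay": 0.01,"az": -0.036,"grip": -1},{"x": 0.005,"y": 0.0035,"z": 0.27,"ax": -0.005,"ay": 0.01,"az": -0.036,"grip": -1},{"x": 0.005,"y": 0.0035,"z": 0.31,"ax": -0.005,"ay": 0.01,"az": -0.036,"grip": -1},{"x": 0.005,"y": 0.0035,"z": 0.331,"ax": -0.005,"ay": 0.01,"az": -0.036,"grip": -1},{"x": 0.005,"y": 0.0035,"z": 0.331,"ax": -0.005,"ay": 0.01,"az": -0.036,"grip": -1},{"x": 0.005,"y": 0.0035,"z": 0.331,"ax": -0.005,"ay": 0.01,"az": -0.036,"grip": -1}]}}

```text
time: 11.05
tool_pos: [0.6286, -0.2588, 0.0147]
tcp_rot: [3.115, 0.393, 0.003]
wrist_force: [0.4, -0.8, 0.5]
width: 0.998
grip_force: 0.0
```

{"fn": "step_arm", "kwargs": {"series": [{"x": 0,"y": 0,"z": 0,"ax": 0,"ay": 0,"az": 0,"grip": -0.5},{"x": 0,"y": 0,"z": 0,"ax": 0,"ay": 0,"az": 0,"grip": -0.2},{"x": 0,"y": 0,"z": 0,"ax": 0,"ay": 0,"az": 0,"grip": 0},{"x": 0,"y": 0,"z": 0,"ax": 0,"ay": 0,"az": 0,"grip": 0.1},{"x": 0,"y": 0,"z": 0,"ax": 0,"ay": 0,"az": 0,"grip": 0.15},{"x": 0,"y": 0,"z": 0,"ax": 0,"ay": 0,"az": 0,"grip": 0.2},{"x": 0,"y": 0,"z": 0,"ax": 0,"ay": 0,"az": 0,"grip": 1},{"x": 0,"y": 0,"z": 0,"ax": 0,"ay": 0,"az": 0,"grip": 1},{"x": 0,"y": 0,"z": 0,"ax": 0,"ay": 0,"az": 0,"grip": 1}], "force": 35}}

```text
time: 11.95
tool_pos: [0.6281, -0.2591, 0.0144]
tcp_rot: [3.116, 0.391, 0.002]
wrist_force: [-1.1, 3.0, 5.9]
width: 0.406
grip_force: 34.4
```

```bash
python3 - <<'E'
from h import *
s=bot.read_state();print(s['time'],s['tool_pos'],s['tcp_rot'],s['width']*85)
print(go([.5743,.1619,.17],np.radians(-75.6)))
E
```

```text
11.95 [ 0.62805551 -0.25914534  0.0143814 ] [3.11603841e+00 3.91426010e-01 1.94181875e-03] 34.474727004168315
(array([ 0.1044, -0.8421, -0.3121]), array([ 0.0023, -0.0021, -0.0027]))
```

{"fn": "step_arm", "kwargs": {"series": [{"x": 0,"y": 0,"z": -0.02,"ax": 0,"ay": 0,"az": 0,"grip": 1},{"x": 0,"y": 0,"z": -0.06,"ax": 0,"ay": 0,"az": 0,"grip": 1},{"x": 0,"y": 0,"z": -0.12,"ax": 0,"ay": 0,"az": 0,"grip": 1},{"x": 0,"y": 0,"z": -0.18,"ax": 0,"ay": 0,"az": 0,"grip": 1},{"x": 0,"y": -0.02,"z": -0.24,"ax": 0,"ay": 0,"az": 0,"grip": 1},{"x": 0.01,"y": -0.06,"z": -0.29,"ax": 0,"ay": 0,"az": 0,"grip": 1},{"x": 0.02,"y": -0.12,"z": -0.312,"ax": 0,"ay": 0,"az": 0,"grip": 1},{"x": 0.03,"y": -0.19,"z": -0.312,"ax": 0,"ay": 0,"az": 0,"grip": 1},{"x": 0.035,"y": -0.26,"z": -0.312,"ax": 0,"ay": 0,"az": 0,"grip": 1},{"x": 0.04,"y": -0.33,"z": -0.312,"ax": 0,"ay": 0,"az": 0,"grip": 1},{"x": 0.05,"y": -0.4,"z": -0.312,"ax": 0,"ay": 0,"az": 0,"grip": 1},{"x": 0.06,"y": -0.47,"z": -0.312,"ax": 0,"ay": 0,"az": 0,"grip": 1}]}}

```text
time: 13.15
tool_pos: [0.5981, -0.0231, 0.1695]
tcp_rot: [3.115, 0.391, 0.002]
wrist_force: [0.8, 0.1, -0.9]
width: 0.407
grip_force: 35.1
```

{"fn": "step_arm", "kwargs": {"series": [{"x": 0.01,"y": -0.07,"z": 0,"ax": 0,"ay": 0,"az": 0,"grip": 1},{"x": 0.02,"y": -0.14,"z": 0,"ax": 0,"ay": 0,"az": 0,"grip": 1},{"x": 0.025,"y": -0.21,"z": 0,"ax": 0,"ay": 0,"az": 0,"grip": 1},{"x": 0.035,"y": -0.28,"z": 0,"ax": 0,"ay": 0,"az": 0,"grip": 1},{"x": 0.04,"y": -0.33,"z": 0,"ax": 0,"ay": 0,"az": 0,"grip": 1},{"x": 0.044,"y": -0.36,"z": 0,"ax": 0,"ay": 0,"az": 0,"grip": 1},{"x": 0.044,"y": -0.372,"z": 0,"ax": 0,"ay": 0,"az": 0,"grip": 1},{"x": 0.044,"y": -0.372,"z": 0,"ax": 0,"ay": 0,"az": 0,"grip": 1},{"x": 0.044,"y": -0.372,"z": 0,"ax": 0,"ay": 0,"az": 0,"grip": 1}]}}

```text
time: 14.05
tool_pos: [0.5741, 0.1606, 0.1691]
tcp_rot: [3.115, 0.391, 0.001]
wrist_force: [0.0, 0.0, -1.2]
width: 0.406
grip_force: 35.2
```

```bash
python3 - <<'E'
from h import *
c=imaging.read_camera('wrist');t=imaging.read_camera('scene');pickle.dump((c,t),open('cg.pkl','wb'))
s=bot.read_state();print(s['time'],s['tool_pos'],s['tcp_rot'],s['width'])
for z in(.1,.0815):print(go([.5743,.1619,z],np.radians(-75.6)))
i=cv2.resize(c['img'][100:400,190:440,::-1],(500,600),interpolation=cv2.INTER_CUBIC)
j=cv2.resize(t['img'][80:230,360:435,::-1],(300,600),interpolation=cv2.INTER_CUBIC)
cv2.imwrite('pics/birdheld.png',np.hstack([i,j]))
E
```

```text
14.15 [0.57416924 0.16043509 0.16920308] [3.11559686e+00 3.89507565e-01 1.34615941e-03] 0.4067805420233993
(array([ 0.0009, -0.003 ,  0.1384]), array([ 0.0035, -0.0012, -0.0049]))
(array([ 0.0009, -0.0031,  0.1754]), array([ 0.0035, -0.0012, -0.0049]))
```

View pics/birdheld.png

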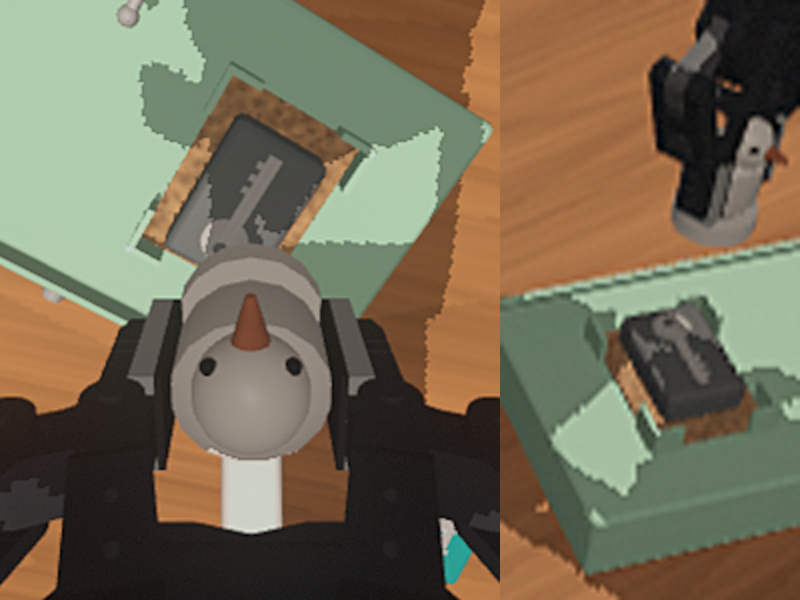

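The bird is upright and centred between the pads. The cover lies in the pocket below.

```bash
python3 - <<'E'
from h import *
c,t=pickle.load(open('cg.pkl','rb')); s=bot.read_state(); r=Ro.from_rotvec(s['tcp_rot'])
g=lambda x,y,z:(1e3*r.inv().apply(onz(c,(190+x/2,100+y/2),z)-s['tool_pos'])).round(1)
z0=s['tool_pos'][2]-.0144
print('foot front',g(250,246,z0+.008),'L',g(182,300,z0+.005),'R',g(322,300,z0+.005))
print('beak',g(250,294,z0+.045))
a=np.radians(-16.7);X=np.array([np.cos(a),np.sin(a)]);Y=np.array([-X[1],X[0]])
for p in((240,114),(325,162)):
    q=onz(c,(190+p[0]/2,100+p[1]/2),.066)[:2]-[.575,.161]; print('cover front corner',(1e3*q@X).round(1),(1e3*q@Y).round(1))
E
```

```text
foot front [21.5 -1.   6.4] L [  4.8 -19.2   9.4] R [ 4.7 18.4  9.4]
beak [ 26.2  -1.  -30.6]
cover front corner 30.2 23.1
cover front corner 31.2 -16.3
```

{"fn": "step_arm", "kwargs": {"series": [{"x": 0.001,"y": -0.005,"z": 0.03,"ax": 0.003,"ay": -0.001,"az": 0,"grip": 1},{"x": 0.001,"y": -0.005,"z": 0.07,"ax": 0.003,"ay": -0.001,"az": 0,"grip": 1},{"x": 0.001,"y": -0.005,"z": 0.11,"ax": 0.003,"ay": -0.001,"az": 0,"grip": 1},{"x": 0.001,"y": -0.005,"z": 0.14,"ax": 0.003,"ay": -0.001,"az": 0,"grip": 1},{"x": 0.001,"y": -0.005,"z": 0.16,"ax": 0.003,"ay": -0.001,"az": 0,"grip": 1},{"x": 0.001,"y": -0.005,"z": 0.168,"ax": 0.003,"ay": -0.001,"az": 0,"grip": 1},{"x": 0.001,"y": -0.005,"z": 0.172,"ax": 0.003,"ay": -0.001,"az": 0,"grip": 1},{"x": 0.001,"y": -0.005,"z": 0.172,"ax": 0.003,"ay": -0.001,"az": 0,"grip": 1},{"x": 0.001,"y": -0.005,"z": 0.172,"ax": 0.003,"ay": -0.001,"az": 0,"grip": 1}]}}

```text
time: 15.05
tool_pos: [0.5746, 0.1643, 0.0842]
tcp_rot: [-3.117, -0.392, -0.003]
wrist_force: [0.8, -0.0, -0.8]
width: 0.409
grip_force: 35.2
```

{"fn": "step_arm", "kwargs": {"series": [{"x": 0,"y": 0,"z": 0.001,"ax": 0,"ay": 0,"az": 0,"grip": 1},{"x": 0,"y": 0,"z": 0.002,"ax": 0,"ay": 0,"az": 0,"grip": 1},{"x": 0,"y": 0,"z": 0.003,"ax": 0,"ay": 0,"az": 0,"grip": 1},{"x": 0,"y": 0,"z": 0.003,"ax": 0,"ay": 0,"az": 0,"grip": 1}]}}

```text
time: 15.45
tool_pos: [0.5738, 0.1641, 0.0818]
tcp_rot: [-3.117, -0.392, -0.0]
wrist_force: [-0.4, 0.0, -1.4]
width: 0.408
grip_force: 35.2
```

{"fn": "step_arm", "kwargs": {"series": [{"x": 0,"y": 0.002,"z": 0,"ax": 0,"ay": 0,"az": 0,"grip": 1},{"x": 0,"y": 0.002,"z": 0.001,"ax": 0,"ay": 0,"az": 0,"grip": 1},{"x": 0,"y": 0.002,"z": 0.002,"ax": 0,"ay": 0,"az": 0,"grip": 1},{"x": 0,"y": 0.002,"z": 0.002,"ax": 0,"ay": 0,"az": 0,"grip": 1},{"x": 0,"y": 0.002,"z": 0.002,"ax": 0,"ay": 0,"az": 0,"grip": 1}]}}

```text
time: 15.95
tool_pos: [0.5741, 0.1631, 0.0807]
tcp_rot: [-3.117, -0.392, -0.0]
wrist_force: [-0.5, -0.3, -0.5]
width: 0.408
grip_force: 35.2
```

{"fn": "step_arm", "kwargs": {"series": [{"x": 0,"y": 0,"z": 0.001,"ax": 0,"ay": 0,"az": 0,"grip": 1},{"x": 0,"y": 0,"z": 0.002,"ax": 0,"ay": 0,"az": 0,"grip": 1},{"x": 0,"y": 0,"z": 0.002,"ax": 0,"ay": 0,"az": 0,"grip": 1},{"x": 0,"y": 0,"z": 0.002,"ax": 0,"ay": 0,"az": 0,"grip": 1}]}}

```text
time: 16.35
tool_pos: [0.5742, 0.1632, 0.0803]
tcp_rot: [-3.117, -0.392, -0.001]
wrist_force: [-2.5, -1.0, 4.3]
width: 0.411
grip_force: 35.6
```

Contact. I'll release gently and retreat straight up.

{"fn": "step_arm", "kwargs": {"series": [{"x": 0,"y": 0,"z": 0,"ax": 0,"ay": 0,"az": 0,"grip": 0.1},{"x": 0,"y": 0,"z": 0,"ax": 0,"ay": 0,"az": 0,"grip": 0},{"x": 0,"y": 0,"z": 0,"ax": 0,"ay": 0,"az": 0,"grip": -0.2},{"x": 0,"y": 0,"z": 0,"ax": 0,"ay": 0,"az": 0,"grip": -0.4},{"x": 0,"y": 0,"z": 0,"ax": 0,"ay": 0,"az": 0,"grip": -0.4},{"x": 0,"y": 0,"z": -0.02,"ax": 0,"ay": 0,"az": 0,"grip": -0.4},{"x": 0,"y": 0,"z": -0.06,"ax": 0,"ay": 0,"az": 0,"grip": -0.4},{"x": 0,"y": 0,"z": -0.12,"ax": 0,"ay": 0,"az": 0,"grip": -0.4},{"x": 0,"y": 0,"z": -0.2,"ax": 0,"ay": 0,"az": 0,"grip": -0.4},{"x": 0,"y": 0,"z": -0.28,"ax": 0,"ay": 0,"az": 0,"grip": -0.4},{"x": 0,"y": 0,"z": -0.34,"ax": 0,"ay": 0,"az": 0,"grip": -0.4},{"x": 0,"y": 0,"z": -0.34,"ax": 0,"ay": 0,"az": 0,"grip": -0.4}]}}

```text
time: 17.55
tool_pos: [0.5776, 0.1639, 0.2574]
tcp_rot: [-3.115, -0.392, -0.019]
wrist_force: [1.7, 0.3, 1.1]
width: 0.703
grip_force: 0.0
```

```bash
python3 - <<'E'
from h import *
c=imaging.read_camera('wrist');t=imaging.read_camera('scene');pickle.dump((c,t),open('cf.pkl','wb'))
s=bot.read_state();print(s['time'],s['tool_pos'],s['width'],s['wrist_force'])
def blob(c,n,X,w,lo,hi,sat):
    u,v=proj(c,X).astype(int); i=c['img'][v-w:v+w,u-w:u+w].astype(int); m=((i.min(2)>lo)&(i.max(2)<hi)&(i.max(2)-i.min(2)<sat)).astype(np.uint8)
    k,l,st,ce=cv2.connectedComponentsWithStats(m); j=1+st[1:,4].argmax(); print(n,'box',st[j]+[u-w,v-w,0,0,0],'ctr',(ce[j]+[u-w,v-w]).round(1))
A=np.array([.5742,.163,.066]); d=np.array([.97,.25,0])
for n,cam in(('wrist',c),('scene',t)):
    blob(cam,n,A+[0,0,.03],45,100,256,25)
    for k,o in(('foot',[0,0,0]),('top',[0,0,.062])): print(k,proj(cam,A+o).round(1))
    for k,q in(('beak',A+.029*d+[0,0,.045]),('tail',A-.036*d+[0,0,.048])):
        u=proj(cam,q); print(k,u.round(1),cam['img'][int(u[1])-1:int(u[1])+2,int(u[0])-1:int(u[0])+2].mean((0,1)).round())
E
```

```text
17.65 [0.57470883 0.16325001 0.25153435] 0.7038074243464113 [-1.1149956  -0.70458332 -0.82149379]
wrist box [ 287  161   73   74 2484] ctr [322.7 201.4]
foot [315.7 183.6]
top [315.8 200. ]
beak [315.7 165. ] [79. 78. 74.]
tail [315.9 230.7] [118. 139. 115.]
scene box [395 142  25  32 385] ctr [407.7 158.5]
foot [406.  167.9]
top [411.4 145.5]
beak [422.2 158.8] [162. 188. 159.]
tail [395.4 142.5] [164. 112.  73.]
```

```bash
python3 - <<'E'
from h import *
c,t=pickle.load(open('cf.pkl','rb'))
def asc(i,u0,u1,v0,v1,st):
    for v in range(v0,v1,st):
        r=''
        for u in range(u0,u1,st):
            R,G,B=map(int,i[v,u]); r+='g' if G>R+8 else 'o' if R>B+28 else '#' if max(R,G,B)<95 else '.' if min(R,G,B)>140 else '-'
        print(v,r)
asc(c['img'],270,364,140,246,2); asc(t['img'],380,440,130,195,2)
E
```

```text
140 gggggggggggggggggggoooooooogggggggggggggggggggg
142 gggggggggggggggggg-oooooooooogggggggggggggggggg
144 ggggggggggggggggggooooooooooooggggggggggggggggg
146 ggggggggggggggggg-ooooooooooooooggggggggggggggg
148 gggggggggggggggggoooooooooooooooooggggggggggggg
150 ggggggggggggggggooooo###ooooooooooogggggggggggg
152 gggggggggggggggoooooo#####ooooooooooogggggggggg
154 gggggggggggggggooooo########ooooooooooogggggggg
156 ggggggggggggggoooooo#########oooooooooooggggggg
158 ggggggggggggggooooo#########-##oooooooooogggggg
160 gggggggggggggooooo###############oooooooooogggg
162 gggggggggggg.ooooo###########---##oooooooooo.gg
164 ggggggggggggooooo#-###########---###ooooooooogg
166 gggggggggggoooooo#-########---#----##oooooooggg
168 gggggggggggooooo#-----oo------#------#ooooogggg
170 ggggggggggooooo##---..oo..---###------ooooogggg
172 ggggggggggooooo##.-..-oo--..--##------ooooggggg
174 gggggggggooooo#-.----oooo---.-##-----oooooggggg
176 ggggggggoooooo#..----oooo----.-##---#oooogggggg
178 ggggggggooooo#...-----o-------.-#---ooooggggggg
180 ggggggg.oooo#-.---#------.-#-------#ooogggggggg
182 gggg
[... 2110 characters left out ...]

156 gggggggggg#-...----ggogggggggg
158 ggggggggg#---...---ggggggggggg
160 gggggg###----------ggggggggggg
162 gggg-g###---------gggggggggggg
164 ggg-o####.--------.ggggggggggg
166 ggggoo###----------ggggggggggg
168 gggooo###-.-------gggggggggggg
170 gggoooo###--------#ggggggggggg
172 ggggooo####------###gggggggggg
174 ggggoooo##--###-####gggggggggg
176 gggggooo###---#######ggggggggg
178 ggggggooo###--#######ogggggggg
180 ggggggooo###########oo#ggggggg
182 gggggggogo#########ooo-ggggggg
184 ggggggg#goo###ooooooo#gggggggg
186 ggggggggggoogooooooooggggggggg
188 gggggggggggggoooooo--ggggggggg
190 gggggggggggggooggggggggggggggg
192 gggggggggggggggggggggggggggggg
194 gggggggggggggggggggggggggggggg
```

```bash
python3 -c "
from workcell import bot
print(bot.finish_job())"
```

```text
the job is handed in; nothing more can be done
None
```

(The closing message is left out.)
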